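# Put the capped containers in their retaining cups

## Robot

A 6-joint arm with a two-finger parallel gripper is mounted at the origin on a cart in front of the work surface, level with it; the furniture and walls round the work are solid. World frame = base frame: x ahead of the robot, y to its left, z up, the work surface at z = 0. Lengths are in m, angles in rad, forces in N, time in s.
With the tool pointing down it reaches from about 0.35 to 0.775 m from the base axis. Payload 5.5 kg.
Tool frame: the origin (TCP) lies midway between the tips of the shut fingers; the grasp point (between the pads) lies grasp_offset behind it (grasp_offset is the distance from the TCP to the grasp point, in m); z points along the fingers, y is the line along which they close (so a half turn about z gives the same grasp; the last joint's range is limited). The gripper opens to 85 mm and grips with 20 to 120 N. Pads are 22 mm wide; open, the fingers measure 114 mm over their backs; the gripper's body (76 mm by 85 mm) begins 54 mm behind the grasp point. The pads swing forward as they close: fully open they stand 13 mm farther back than shut.
Start: joints at [-0.14, 0.313, 0.046, 1.304, 0, 1.431], TCP at [0.575, -0, 0.231] pointing down, gripper open.
Joint ranges: [-2.76, 2.76], [-0.86, 1.69], [-1.03, 1.26], [-2.2, 2.34], [-1.47, 1.5], [-3.14, 3.14]. Speed limits (rad/s): [2.57, 2.57, 3.14, 3.14, 3.14, 3.14].

## Interface

Orientations are given as a unit quaternion [w, x, y, z].
In Python, from workcell import * gives the robot as it stands.
- The arm moves only by the tool step_arm, never from a script. Its argument "deltas" is a list of rows, each a list of 7 numbers: the shift along the world's x, y, z in mm, then the turn, a rotation vector about the world's x, y, z in degrees, then the gripper's target within -1 to 1 (fully open at 1, half-way at 0, shut at -1). A call has 1 to 5 rows; each row shifts and turns the commanded pose from where the row before left it; what a row does not reach is not made up. A row lasts 1/10 s, in which the tool goes at most 50 mm and 8.59 degrees, less where a joint would pass 70% of its speed; a pose out of reach is approached as far as the arm can. A call is refused whole if a number of a shift passes 50 or a number of a turn 8.59, either way. A call with a gripper value outside its range is refused whole. The fingers move at their own pace and stop on an object; "newtons" is the grip in N (left out, the last holds). Time passes only in rows, so rows that do not move let the fingers close. It gives the time, the measured TCP pose, the force, the opening and the grip force at its end, in the units of the state.
- get_state(): the state, without advancing time (a new reading comes with each control period).
- read_camera(name): name is "scene" or "side" or "wrist"; returns a dict with "image" (384x512x3 uint8, red, green, blue), "z_map" (384x512 float32, m along the optical axis (not along the pixel's ray), 0 where there is no reading), "K" (3x3 intrinsics, pixels), "world_from_camera" (4x4, takes a point from camera to world coordinates). Camera axes: x right, y down, z forward; pixel columns grow to the right and rows downward; lengths in m; the calibration is good to about 2 mm. A picture is of the moment at which its call begins.
- hand_in(): hands the job in; it is judged then, once.
The state is a dict: "clock": time; "joint_pos": joint angles; "qvel": joint speeds; "tau": joint torques, N m; "tcp_pos": TCP position; "orientation": TCP orientation; "wrist_force": force on the tool from outside, world axes, zero at the start; "ft_torque": the same for the moment, N m; "finger_gap": finger opening in m; "grip_force": force on a finger pad.
Only numpy, scipy, OpenCV 4.12 (cv2) and the standard library are available. Lean on these libraries where they do the work, as an engineer would, in place of code of your own. Each camera call takes 0.05 s, during which the arm holds its last target. There are 200 camera calls.

## Task

Put away the four capped containers that stand together with two open beakers on the bare worktop to the right of the computer mouse, each upright and fully down in the grey retaining cup of its own size near the front edge left of the mouse: the largest in the widest cup, and so on down to the little vial in the narrowest. Keep them upright on the way and set them down rather than dropping them. Leave the two beakers standing where they are.

Things in the scene. Friction and masses are not known exactly. Their poses are not given: they have to be found in the camera images.
- tall_bottle: the largest capped container: white plastic reagent bottle with a red cap, 125 mm tall; body 60 mm across up to 88 mm height, then shoulder and cap 34 mm across from 88 to 125 mm; 0.14 to 0.28 kg. Loose, stands upright on the worktop. Origin: centre of its underside; z up along its axis; round, so yaw has no meaning.
- short_bottle: the second largest capped container: white plastic reagent bottle with a white cap, 100 mm tall; body 50 mm across up to 70 mm height, then shoulder and cap 28 mm across from 70 to 100 mm; 0.07 to 0.14 kg. Loose, stands upright on the worktop. Origin: centre of its underside; z up along its axis; round, so yaw has no meaning.
- slim_jar: the third capped container: plain off-white jar with a flat grey lid, 75 mm tall; body 40 mm across up to 42 mm height, then shoulder and a 31 mm neck, lid 37 mm across from 59 to 75 mm; 0.06 to 0.11 kg. Loose, stands upright on the worktop. Origin: centre of its underside; z up along its axis; round, so yaw has no meaning.
- vial: the smallest capped container: screw vial with a pale body and a blue cap, 27 mm across, 52 mm tall (firm to grip up to 48 mm); 0.02 to 0.04 kg. Loose, stands upright on the worktop. Origin: centre of its underside; z up along its axis; round, so yaw has no meaning.
- large_beaker: bystander: open clear glass beaker, 52 to 56 mm across, 70 mm tall, loose, stays where it is. Origin: centre of its underside; z up.
- small_beaker: bystander: open clear glass beaker, 44 to 48 mm across, 58 mm tall, loose, stays where it is. Origin: centre of its underside; z up.
- cup_70: shallow round cup of plain grey plastic, fixed to the worktop, the widest of four: inner width 70 mm at the floor, widening to 76 mm at its flared lip, wall 2.5 mm, floor 4 mm thick (a container in it stands 4 mm above the worktop), lip 13 mm above the worktop. Origin: centre of its underside on the worktop; z up; yaw without meaning (round).
- cup_60: shallow round cup of plain grey plastic, fixed to the worktop, the second widest of four: inner width 60 mm at the floor, widening to 66 mm at its flared lip, wall 2.5 mm, floor 4 mm thick (a container in it stands 4 mm above the worktop), lip 13 mm above the worktop. Origin: centre of its underside on the worktop; z up; yaw without meaning (round).
- cup_50: shallow round cup of plain grey plastic, fixed to the worktop, the third widest of four: inner width 50 mm at the floor, widening to 56 mm at its flared lip, wall 2.5 mm, floor 4 mm thick (a container in it stands 4 mm above the worktop), lip 13 mm above the worktop. Origin: centre of its underside on the worktop; z up; yaw without meaning (round).
- cup_37: shallow round cup of plain grey plastic, fixed to the worktop, the narrowest of four: inner width 37 mm at the floor, widening to 43 mm at its flared lip, wall 2.5 mm, floor 4 mm thick (a container in it stands 4 mm above the worktop), lip 13 mm above the worktop. Origin: centre of its underside on the worktop; z up; yaw without meaning (round).

How it is judged:
At the end, for the whole second after the job is handed in: Each capped container stands in the cup of its size: its centre within 10 mm of the cup's centre, its underside less than 8 mm above the worktop (on the cup's floor), within about 6 degrees of upright, at rest and released. Both beakers stand upright within 30 mm of where they were (horizontal distance between tall_bottle and cup_70 below 0.01 m and height (world z) of each of tall_bottle, short_bottle, slim_jar, vial below 0.008 m and angle between each of tall_bottle, short_bottle, slim_jar, vial's own z axis and vertical below 0.1 rad and linear speed of each of tall_bottle, short_bottle, slim_jar, vial below 0.02 m/s and horizontal distance between short_bottle and cup_60 below 0.01 m and horizontal distance between slim_jar and cup_50 below 0.01 m and horizontal distance between vial and cup_37 below 0.01 m and distance of each of large_beaker, small_beaker from where it was at the start of the episode below 0.03 m and angle between each of large_beaker, small_beaker's own z axis and vertical below 0.15 rad); the robot touches nothing.
It fails at once if a capped container is tipped more than 35 degrees from upright (angle between any of tall_bottle, short_bottle, slim_jar, vial's own z axis and vertical above 0.61 rad).
It fails at once if a capped container is dropped (falls free with its underside more than 30 mm above the worktop) ((height (world z) of tall_bottle above 0.03 m and contact force between the fingers and tall_bottle below 0.01 N and linear speed of tall_bottle above 0.3 m/s) or (height (world z) of short_bottle above 0.03 m and contact force between the fingers and short_bottle below 0.01 N and linear speed of short_bottle above 0.3 m/s) or (height (world z) of slim_jar above 0.03 m and contact force between the fingers and slim_jar below 0.01 N and linear speed of slim_jar above 0.3 m/s) or (height (world z) of vial above 0.03 m and contact force between the fingers and vial below 0.01 N and linear speed of vial above 0.3 m/s)).
It fails at once if a beaker is shifted more than 30 mm or tipped more than 30 degrees (distance of any of large_beaker, small_beaker from where it was at the start of the episode above 0.03 m or angle between any of large_beaker, small_beaker's own z axis and vertical above 0.52 rad).
It also fails if it takes over 141 s, if anything falls off the work surface, if the arm or the gripper's body presses on something with over 40 N, if the wrist force passes 120 N, or if a joint passes its speed limit or range.

## Working session

There is one attempt and no reset: what is moved stays moved. The work goes in short steps, Python scripts to look and compute and a tool call to move; the robot and the scene stay as the last step left them, time stands still between calls to the robot, and variables do not carry over. Pictures are saved under pics/ and viewed, at most 14 in all, crops included, and the job is handed in when it is done.

Besides the shell and the picture viewer there is one more tool, called after ">>>" as name(argument=value, ...), one argument or row to a line, values as JSON. step_arm: Moves the arm, as the interface text tells. Its arguments: {"type":"object","properties":{"deltas":{"type":"array","items":{"type":"array","items":{"type":"number"}}},"newtons":{"type":"number"}},"required":["deltas"]}

```bash
ls; mkdir -p pics
cat > h.py <<'E'
from workcell import *
import numpy as np, cv2
def cam(n):
    c=read_camera(n); np.savez(f'{n}.npz',**c); return c
def pts(c):
    z=c['z_map']; v,u=np.indices(z.shape); K=c['K']
    P=np.stack([(u-K[0,2])*z/K[0,0],(v-K[1,2])*z/K[1,1],z],-1)
    T=c['world_from_camera']; return P@T[:3,:3].T+T[:3,3]
E
python3 - <<'E'
from h import *
s=get_state(); print({k:np.round(v,4) for k,v in s.items()}); 
try: print(grasp_offset)
except Exception as e: print(e)
ims=[]
for n in ['scene','side','wrist']:
    c=cam(n); cv2.imwrite(f'pics/{n}0.png',cv2.resize(c['image'][...,::-1],(768,576)))
    print(n,c['K'][0],np.round(c['world_from_camera'],3).tolist())
E
```

```text
pics
{'clock': np.float64(0.0), 'joint_pos': array([-0.1396,  0.314 ,  0.045 ,  1.3036,  0.    ,  1.4312]), 'qvel': array([-0.0001, -0.0002, -0.0002,  0.0013,  0.0001, -0.0001]), 'tau': array([-2.90000e-03, -4.80629e+01,  2.98531e+01,  1.95000e-02,
       -4.00000e-04, -0.00000e+00]), 'tcp_pos': array([5.745e-01, 1.000e-04, 2.304e-01]), 'orientation': array([-7.000e-04,  7.071e-01,  7.071e-01, -5.000e-04]), 'wrist_force': array([-0.5615,  0.2618,  0.9924]), 'ft_torque': array([-0.0162, -0.0137, -0.0183]), 'grip_force': np.float64(0.0), 'finger_gap': np.float64(0.0855)}
0.0187
scene [472.16409059   0.         259.41340621] [[-0.793, -0.319, 0.519, -0.211], [-0.609, 0.392, -0.69, 1.009], [0.017, -0.863, -0.505, 0.775], [0.0, 0.0, 0.0, 1.0]]
side [356.1420055    0.         260.91981876] [[0.9, -0.281, 0.334, 0.133], [-0.436, -0.549, 0.713, -0.934], [-0.017, -0.787, -0.616, 0.843], [0.0, 0.0, 0.0, 1.0]]
wrist [294.51649062   0.         258.72698006] [[1.0, 0.002, -0.002, 0.575], [0.001, -0.951, -0.308, 0.079], [-0.002, 0.308, -0.951, 0.374], [0.0, 0.0, 0.0, 1.0]]
```

View pics/scene0.png

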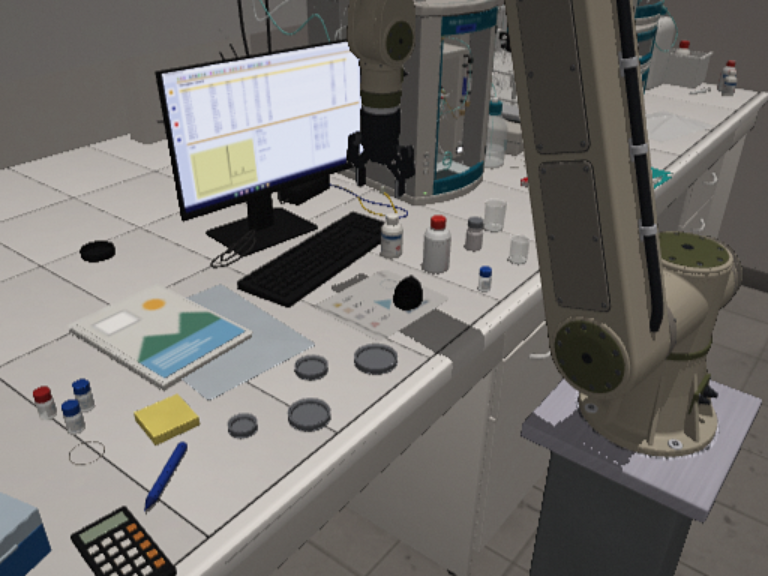

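View pics/side0.png

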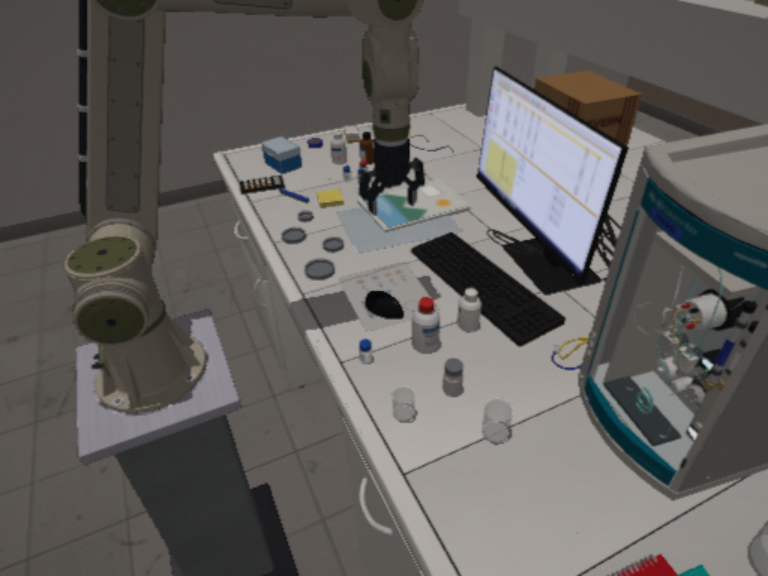

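Run:
```python
# top-down height map from both depth cameras, 2mm/pixel; x up, y left
import numpy as np, cv2
from h import pts
out=[]
for n in ['scene','side']:
    c=np.load(n+'.npz'); P=pts(c); im=c['image']; m=c['z_map']>0
    p=P[m]; col=im[m][:,::-1]
    k=(p[:,0]>.2)&(p[:,0]<.8)&(abs(p[:,1])<.6)&(p[:,2]<.2); p=p[k];col=col[k]
    o=np.argsort(p[:,2]); p=p[o];col=col[o]
    C=np.zeros((300,600,3),np.uint8)
    C[((.8-p[:,0])/.002).astype(int).clip(0,299),((.6-p[:,1])/.002).astype(int).clip(0,599)]=col
    out.append(C)
cv2.imwrite('pics/top0.png',np.vstack(out))
```

```text
(no output)
```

View pics/top0.png

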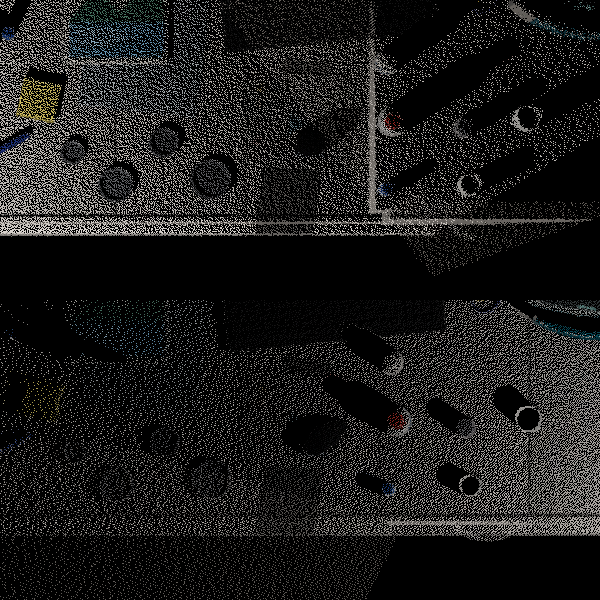

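Scene and side views: the tall bottle (red cap) is at scene px (437,245), the short bottle at (392,238), the jar at (475,233) and the vial at (485,279). The cups are at (376,358) for the widest, (309,414), (311,367) and (242,425) for the narrowest. The top-down depth map gives coarse positions for all of them, so next I fit circles per camera.

Run:
```python
from h import pts
import numpy as np
from scipy.optimize import least_squares
P={n:pts(np.load(n+'.npz')).reshape(-1,3)[np.load(n+'.npz')['z_map'].ravel()>0] for n in ['scene','side']}
def fit(p,g,r=None):
    f=lambda q: np.hypot(*(p[:,:2]-q[:2]).T)-(r or q[2])
    return least_squares(f,list(g)+([] if r else [.03]),loss='soft_l1',f_scale=.001)
O=dict(tall=(.558,-.182,.03,.02,.08),short=(.676,-.188,.025,.02,.065),jar=(.552,-.324,.02,.012,.04),vial=(.424,-.174,.0135,.012,.045),lb=(.564,-.454,.027,.02,.07),sb=(.432,-.338,.023,.02,.06))
for k,(x,y,r,a,b) in O.items():
    for n,p in P.items():
        d=np.hypot(p[:,0]-x,p[:,1]-y); q=p[(d<r+.015)&(p[:,2]>a)&(p[:,2]<b)]
        near=p[(d<r+.01)]
        if len(q)<8: print(k,n,len(q)); continue
        s=fit(q,(x,y),r); print(k,n,len(q),np.round(s.x*1e3,1),'rms',round(1e3*np.sqrt(np.mean(s.fun**2)),1),'top',round(np.percentile(near[:,2],99)*1e3,1))
for k,x,y,R in [('c70',.45,.172,38),('c60',.44,.364,33),('c50',.526,.266,28),('c37',.504,.452,21.5)]:
    for n,p in P.items():
        d=np.hypot(p[:,0]-x,p[:,1]-y)
        q=p[(d<R/1e3+.012)&(p[:,2]>.008)&(p[:,2]<.025)]
        if len(q)<8: print(k,n,len(q)); continue
        s=fit(q,(x,y)); print(k,n,len(q),np.round(s.x*1e3,1),'lip r',R+1.2,'top',round(np.percentile(q[:,2],95)*1e3,1),'floor',round(1e3*np.median(p[d<.012][:,2]),1))
```

```text
tall scene 283 [ 559.2 -189. ] rms 2.5 top 126.2
tall side 252 [ 558.2 -190.9] rms 1.5 top 125.8
short scene 169 [ 678.  -177.9] rms 2.6 top 101.8
short side 151 [ 677.  -180.1] rms 1.4 top 99.9
jar scene 78 [ 545.8 -329.5] rms 2.5 top 77.2
jar side 81 [ 526.4 -360.6] rms 5.8 top 76.1
vial scene 77 [ 422.5 -173.5] rms 2.6 top 54.1
vial side 65 [ 421.7 -174.6] rms 1.2 top 53.4
lb scene 221 [ 564.9 -456.1] rms 3.7 top 70.1
lb side 403 [ 560.8 -456.7] rms 2.7 top 69.8
sb scene 176 [ 430.7 -339.6] rms 3.6 top 59.0
sb side 243 [ 429.9 -341.9] rms 2.7 top 57.3
c70 scene 132 [441.2 179.6  37.3] lip r 39.2 top 15.0 floor 4.3
c70 side 53 [440.9 175.6  37.4] lip r 39.2 top 14.4 floor 0.2
c60 scene 145 [430.2 369.   32.3] lip r 34.2 top 14.5 floor 3.9
c60 side 37 [430.1 366.1  32.5] lip r 34.2 top 12.6 floor -0.4
c50 scene 88 [514.9 272.8  27.1] lip r 29.2 top 14.6 floor 4.7
c50 side 20 [515.2 268.9  27.8] lip r 29.2 top 13.2 floor 2.8
c37 scene 106 [494.4 455.3  21. ] lip r 22.7 top 14.6 floor 5.0
c37 side 15 [494.4 450.8  21. ] lip r 22.7 top 13.7 floor -3.4
```

>>> step_arm(
  deltas=[
    [-4, -45, 0, 0, 0, 0, 1],
    [-4, -45, 0, 0, 0, 0, 1],
    [-4, -45, 0, 0, 0, 0, 1],
    [-4, -45, 0, 0, 0, 0, 1],
    [0, 0, 0, 0, 0, 0, 1],
  ],
  newtons=50,
)

```text
clock: 0.65
tcp_pos: [0.5584, -0.1852, 0.2306]
orientation: [0.0, 0.709, 0.705, -0.001]
wrist_force: [-0.5, 0.1, 0.1]
finger_gap: 0.0855
grip_force: 0.0
```

```bash
cat >> h.py <<'E'
from scipy.optimize import least_squares
OB=dict(tall=(.5587,-.190,.125,.017),short=(.6775,-.179,.100,.014),jar=(.546,-.329,.075,.0185),vial=(.422,-.174,.052,.0135))
CU=dict(c70=(.441,.1776,38),c60=(.430,.3675,33),c50=(.515,.271,28),c37=(.494,.453,21.5))
def circ(q,x,y,r=None):
    f=lambda a: np.hypot(*(q[:,:2]-a[:2]).T)-(r or a[2])
    return least_squares(f,[x,y]+([] if r else [.03]),loss='soft_l1',f_scale=.001).x*1e3
def look(n='wrist',obs=OB,cups=CU):
    c=cam(n); P=pts(c); p=P[c['z_map']>0]
    for k,(x,y,h,r) in obs.items():   # cap top disc centroid
        d=np.hypot(p[:,0]-x,p[:,1]-y); q=p[(d<r+.012)&(abs(p[:,2]-h)<.007)]
        if len(q)>15:
            (a,b),R=cv2.minEnclosingCircle((q[:,:2]*1e3).astype(np.float32)); print(k,len(q),'encl',np.round([a,b,R],1),'mid',np.round(np.median(q,0)*1e3,1))
    for k,(x,y,R) in cups.items():
        d=np.hypot(p[:,0]-x,p[:,1]-y); q=p[(d<R/1e3+.012)&(p[:,2]>.008)&(p[:,2]<.025)]
        if len(q)>15: print(k,len(q),np.round(circ(q,x,y),1),'sect',np.ptp(np.arctan2(q[:,1]-y,q[:,0]-x)).round(1))
    return c
E
python3 - <<'E'
from h import *
print(np.round(get_state()['tcp_pos']*1e3,1))
c=look(); cv2.imwrite('pics/w1.png',c['image'][...,::-1])
print('scene');look('scene');print('side');look('side')
E
```

```text
[ 558.4 -185.2  230.6]
tall 1058 encl [ 557.8 -189.4   16.6] mid [ 558.2 -187.9  125.2]
short 688 encl [ 676.2 -178.8   14.1] mid [ 675.  -178.2  100.1]
jar 689 encl [ 544.  -329.3   18.4] mid [ 544.2 -326.6   75.3]
vial 473 encl [ 421.7 -174.5   13.3] mid [ 422.7 -173.5   52.7]
scene
tall 53 encl [ 560.1 -190.2   21.2] mid [ 557.8 -183.4  124.1]
short 35 encl [ 671.4 -176.    15.6] mid [ 674.8 -175.2   99.8]
jar 53 encl [ 545.6 -328.2   24.4] mid [ 543.4 -325.4   74.5]
vial 42 encl [ 419.3 -173.8   15.9] mid [ 419.8 -167.5   51.7]
c70 134 [441.6 179.9  37.6] sect 6.2
c60 146 [430.3 368.9  32.4] sect 6.2
c50 101 [514.6 272.7  27.6] sect 6.2
c37 97 [494.5 455.7  21. ] sect 6.1
side
tall 66 encl [ 559.6 -192.3   19.4] mid [ 556.5 -194.2  123.2]
short 46 encl [ 677.3 -181.8   15. ] mid [ 674.7 -183.    98.7]
jar 106 encl [ 543.6 -332.1   18.8] mid [ 542.4 -333.6   73.3]
vial 43 encl [ 420.2 -175.8   13.7] mid [ 421.2 -177.6   50.6]
c70 50 [440.7 175.2  38.2] sect 6.0
c60 32 [429.  364.1  32.8] sect 5.8
c50 27 [515.2 269.   28.4] sect 5.7
c37 19 [493.4 449.9  21.1] sect 5.9
```

View pics/w1.png

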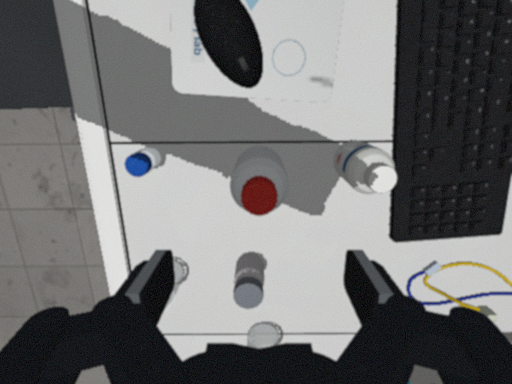

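The wrist view shows the red cap at px (259,195), white cap (380,178), jar lid (248,290) and vial (138,163). The fitted cap radii and heights match the sizes given. Next is descending to the tall bottle's cap.

>>> step_arm(
  deltas=[
    [0, -2, -38, 0, 0, 0, 1],
    [0, -2, -38, 0, 0, 0, 1],
    [0, 0, -38, 0, 0, 0, 1],
    [0, 0, -30, 0, 0, 0, 1],
    [0, 0, 0, 0, 0, 0, 1],
  ],
)

```text
clock: 1.3
tcp_pos: [0.5559, -0.1805, 0.0829]
orientation: [-0.004, 0.706, 0.708, -0.001]
wrist_force: [0.1, 0.5, 0.1]
finger_gap: 0.0855
grip_force: 0.0
```

>>> step_arm(
  deltas=[
    [0, 0, 0, 0, 0, 0, 0],
    [0, 0, 0, 0, 0, 0, -1],
    [0, 0, 0, 0, 0, 0, -1],
    [0, 0, 0, 0, 0, 0, -1],
    [0, 0, 0, 0, 0, 0, -1],
  ],
)

```text
clock: 1.8
tcp_pos: [0.56, -0.1845, 0.0893]
orientation: [0.001, 0.707, 0.707, 0.001]
wrist_force: [-2.2, 1.0, 6.6]
finger_gap: 0.0331
grip_force: 49.0
```

>>> step_arm(
  deltas=[
    [0, 0, 0, 0, 0, 0, -1],
    [0, 0, 0, 0, 0, 0, -1],
    [0, 0, 5, 0, 0, 0, -1],
    [0, 0, 10, 0, 0, 0, -1],
    [0, 0, 10, 0, 0, 0, -1],
  ],
)

```text
clock: 2.3
tcp_pos: [0.5588, -0.184, 0.1129]
orientation: [-0.0, 0.707, 0.707, -0.0]
wrist_force: [-0.5, 0.7, -1.5]
finger_gap: 0.0322
grip_force: 49.7
```

>>> step_arm(
  deltas=[
    [0, 0, 25, 0, 0, 0, -1],
    [0, 5, 25, 0, 0, 0, -1],
    [-4, 15, 5, 0, 0, 0, -1],
    [-10, 30, 0, 0, 0, 0, -1],
    [-13, 40, 0, 0, 0, 0, -1],
  ],
)

```text
clock: 2.8
tcp_pos: [0.5318, -0.0936, 0.1671]
orientation: [0.0, 0.708, 0.706, 0.0]
wrist_force: [0.0, 0.8, -2.0]
finger_gap: 0.0326
grip_force: 50.1
```

>>> step_arm(
  deltas=[
    [-13, 40, 0, 0, 0, 0, -1],
    [-13, 40, 0, 0, 0, 0, -1],
    [-13, 40, 0, 0, 0, 0, -1],
    [-13, 40, 0, 0, 0, 0, -1],
    [-13, 40, 0, 0, 0, 0, -1],
  ],
)

```text
clock: 3.3
tcp_pos: [0.4652, 0.108, 0.1669]
orientation: [-0.0, 0.707, 0.707, -0.0]
wrist_force: [0.9, 0.3, -2.3]
finger_gap: 0.0327
grip_force: 50.1
```

>>> step_arm(
  deltas=[
    [-12, 35, 0, 0, 0, 0, -1],
    [-8, 25, 0, 0, 0, 0, -1],
    [-4, 12, 0, 0, 0, 0, -1],
    [0, 0, 0, 0, 0, 0, -1],
    [0, 0, 0, 0, 0, 0, -1],
  ],
)

```text
clock: 3.8
tcp_pos: [0.4428, 0.1778, 0.1671]
orientation: [0.0, 0.707, 0.707, -0.0]
wrist_force: [0.2, 0.8, -2.3]
finger_gap: 0.032
grip_force: 50.1
```

>>> step_arm(
  deltas=[
    [0, 0, 0, 0, 0, 0, -1],
    [0, 0, 0, 0, 0, 0, -1],
  ],
)

```text
clock: 4.0
tcp_pos: [0.4434, 0.1771, 0.1672]
orientation: [0.0, 0.708, 0.706, -0.0]
wrist_force: [-0.1, -0.2, -3.3]
finger_gap: 0.0324
grip_force: 50.1
```

Run:
```python
from h import *
t=get_state()['tcp_pos'];print(np.round(t*1e3,1))
c=look(obs={}); cv2.imwrite('pics/w2.png',c['image'][...,::-1])
```

```text
[443.4 177.1 167.2]
c70 681 [440.7 177.9  37.4] sect 6.3
c60 217 [429.6 377.3  42.5] sect 1.2
c50 1129 [513.9 271.1  27.3] sect 6.3
```

View pics/w2.png

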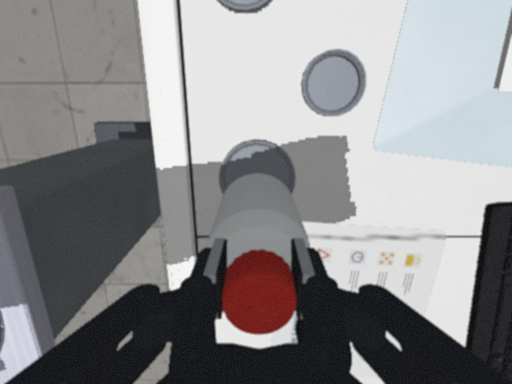

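The wrist view shows the red cap gripped at (259,290), cup_70 behind the bottle at (257,170) and cup_50 at (334,82). Now measuring the held cap's position.

```bash
cat >> h.py <<'E'
def held(h,r,n='wrist',c=None):
    c=c if c is not None else cam(n); t=get_state()['tcp_pos']; P=pts(c); im=c['image'].astype(int)
    m=(c['z_map']>0)&(np.hypot(P[...,0]-t[0],P[...,1]-t[1])<r+.014)&(P[...,2]<t[2]+.09)&(P[...,2]>t[2])
    p=P[m]; top=np.percentile(p[:,2],98); q=p[abs(p[:,2]-top)<.004]
    (a,b),R=cv2.minEnclosingCircle((q[:,:2]*1e3).astype(np.float32)); print('tcp',np.round(t*1e3,1),'held',np.round([a,b,R],1),'top',round(top*1e3,1),'bottom',round((top-h)*1e3,1),'off',np.round([a-t[0]*1e3,b-t[1]*1e3],1))
E
python3 - <<'E'
from h import *
held(.125,.017)
E
```

```text
tcp [443.4 177.2 167.3] held [443.2 186.8  26.6] top 256.0 bottom 131.0 off [-0.2  9.6]
```

```bash
cat >> h.py <<'E'
def held(h,r,up,n='wrist'):
    c=cam(n); t=get_state()['tcp_pos']; P=pts(c)
    m=(c['z_map']>0)&(np.hypot(P[...,0]-t[0],P[...,1]-t[1])<r+.014)&(abs(P[...,2]-t[2]-up)<.012)
    p=P[m]; s=np.median(p[np.hypot(*(p[:,:2]-t[:2]).T)<.01][:,2]); q=p[(abs(p[:,2]-s)<.003)&(abs(p[:,0]-t[0])<r+.0005)]
    top=s; f=circ(q,t[0],t[1]); (a,b),R=cv2.minEnclosingCircle((q[:,:2]*1e3).astype(np.float32))
    print('tcp',np.round(t*1e3,1),'held',np.round([a,b,R],1),'ylim',np.round(np.percentile(q[:,1],[.5,99.5])*1e3,1),'top',round(top*1e3,1),'bottom',round((top-h)*1e3,1),len(q))
E
python3 - <<'E'
from h import *
held(.125,.017,.037)
E
```

```text
tcp [443.3 177.3 167.3] held [443.4 176.5  21.4] ylim [157.1 188.7] top 203.6 bottom 78.6 4300
```

>>> step_arm(
  deltas=[
    [-1.5, 3, -10, 0, 0, 0, -1],
    [-1, 3, -20, 0, 0, 0, -1],
    [0, 0, -20, 0, 0, 0, -1],
    [0, 0, -12, 0, 0, 0, -1],
    [0, 0, -6, 0, 0, 0, -1],
  ],
)

```text
clock: 4.65
tcp_pos: [0.4395, 0.1838, 0.0977]
orientation: [-0.001, 0.707, 0.707, -0.001]
wrist_force: [-0.2, 0.3, -2.3]
finger_gap: 0.0326
grip_force: 50.1
```

>>> step_arm(
  deltas=[
    [0, 0, -4, 0, 0, 0, -1],
    [0, 0, -2, 0, 0, 0, -1],
    [0, 0, 0, 0, 0, 0, -1],
    [0, 0, 0, 0, 0, 0, -1],
  ],
)

```text
clock: 5.05
tcp_pos: [0.4411, 0.1841, 0.0939]
orientation: [0.0, 0.707, 0.707, 0.001]
wrist_force: [0.1, -0.6, -1.9]
finger_gap: 0.0325
grip_force: 50.3
```

>>> step_arm(
  deltas=[
    [0, 0, -1, 0, 0, 0, -1],
    [0, 0, -1, 0, 0, 0, -1],
    [0, 0, 0, 0, 0, 0, -1],
    [0, 0, 0, 0, 0, 0, -1],
  ],
)

```text
clock: 5.45
tcp_pos: [0.4411, 0.1843, 0.0933]
orientation: [0.001, 0.707, 0.707, 0.001]
wrist_force: [-4.2, -0.0, 11.3]
finger_gap: 0.0327
grip_force: 51.5
```

>>> step_arm(
  deltas=[
    [0, 0, 0, 0, 0, 0, 0.3],
    [0, 0, 0, 0, 0, 0, 0.3],
    [0, 0, 0, 0, 0, 0, 0.3],
    [0, 0, 0, 0, 0, 0, 0.3],
    [0, 0, 0, 0, 0, 0, 0.3],
  ],
)

```text
clock: 5.95
tcp_pos: [0.4405, 0.184, 0.0912]
orientation: [-0.0, 0.707, 0.707, -0.0]
wrist_force: [-0.5, 0.3, 0.3]
finger_gap: 0.0556
grip_force: 0.0
```

Run:
```python
from h import *
held(.125,.017,.035)
look('side',obs=dict(tall=(.441,.178,.129,.017)),cups={});look('scene',obs=dict(tall=(.441,.178,.129,.017)),cups={})
```

```text
tcp [440.5 183.9  91.2] held [439.3 179.5  16.8] ylim [164.  195.2] top 129.4 bottom 4.4 3994
tall 48 encl [441.6 176.6  28.2] mid [440.4 175.1 127.2]
tall 85 encl [445.8 182.5  23.8] mid [441.1 184.8 129. ]
```

>>> step_arm(
  deltas=[
    [0, 0, 20, 0, 0, 0, 0.3],
    [0, 0, 35, 0, 0, 0, 0.3],
    [0, 0, 45, 0, 0, 0, 0.5],
    [10, -15, 0, 0, 0, 0, 1],
    [26, -40, 0, 0, 0, 0, 1],
  ],
)

```text
clock: 6.6
tcp_pos: [0.4768, 0.1307, 0.1934]
orientation: [0.001, 0.705, 0.709, 0.002]
wrist_force: [0.3, -0.5, -0.8]
finger_gap: 0.0852
grip_force: 0.0
```

>>> step_arm(
  deltas=[
    [26, -40, 0, 0, 0, 0, 1],
    [26, -40, 0, 0, 0, 0, 1],
    [26, -40, 0, 0, 0, 0, 1],
    [26, -40, 0, 0, 0, 0, 1],
    [26, -40, 0, 0, 0, 0, 1],
  ],
)

```text
clock: 7.1
tcp_pos: [0.6073, -0.0728, 0.1912]
orientation: [0.0, 0.707, 0.707, 0.0]
wrist_force: [0.2, 1.1, 0.2]
finger_gap: 0.0854
grip_force: 0.0
```

>>> step_arm(
  deltas=[
    [26, -40, 0, 0, 0, 0, 1],
    [26, -40, 0, 0, 0, 0, 1],
    [17.5, -28, 0, 0, 0, 0, 1],
    [0, 0, 0, 0, 0, 0, 1],
    [0, 0, 0, 0, 0, 0, 1],
  ],
)

```text
clock: 7.6
tcp_pos: [0.6757, -0.1796, 0.1901]
orientation: [-0.001, 0.708, 0.707, -0.0]
wrist_force: [-0.4, -0.1, 0.9]
finger_gap: 0.0852
grip_force: 0.0
```

>>> step_arm(
  deltas=[
    [0, 0, 0, 0, 0, 0, 1],
    [0, 0, 0, 0, 0, 0, 1],
    [0, 0, 0, 0, 0, 0, 1],
  ],
)

```text
clock: 7.9
tcp_pos: [0.6758, -0.1778, 0.192]
orientation: [0.0, 0.707, 0.708, 0.0]
wrist_force: [0.3, 0.5, 0.3]
finger_gap: 0.0851
grip_force: 0.0
```

Run:
```python
from h import *
print(np.round(get_state()['tcp_pos']*1e3,1)); look(cups={})
```

```text
[ 675.8 -177.8  192. ]
short 817 encl [ 676.4 -179.    13.9] mid [ 676.6 -177.8  100.3]
vial 487 encl [ 422.4 -174.4   13.4] mid [ 427.5 -174.2   52.3]
```

>>> step_arm(
  deltas=[
    [0.5, -1, -35, 0, 0, 0, 1],
    [0, 0, -40, 0, 0, 0, 1],
    [0, 0, -32, 0, 0, 0, 1],
    [0, 0, -14, 0, 0, 0, 1],
    [0, 0, 0, 0, 0, 0, 0.5],
  ],
  newtons=40,
)

```text
clock: 8.45
tcp_pos: [0.6749, -0.179, 0.0681]
orientation: [-0.002, 0.707, 0.707, -0.001]
wrist_force: [0.1, -0.3, -0.2]
finger_gap: 0.0733
grip_force: 0.0
```

>>> step_arm(
  deltas=[
    [0, 0, 0, 0, 0, 0, 0],
    [0, 0, 0, 0, 0, 0, -1],
    [0, 0, 0, 0, 0, 0, -1],
    [0, 0, 0, 0, 0, 0, -1],
    [0, 0, 0, 0, 0, 0, -1],
  ],
)

```text
clock: 8.95
tcp_pos: [0.6778, -0.1805, 0.0727]
orientation: [0.002, 0.707, 0.707, 0.001]
wrist_force: [0.1, -0.3, 6.5]
finger_gap: 0.0268
grip_force: 39.2
```

>>> step_arm(
  deltas=[
    [0, 0, 0, 0, 0, 0, -1],
    [0, 0, 0, 0, 0, 0, -1],
    [0, 0, 5, 0, 0, 0, -1],
    [0, 0, 15, 0, 0, 0, -1],
    [0, 0, 20, 0, 0, 0, -1],
  ],
)

```text
clock: 9.45
tcp_pos: [0.6755, -0.1796, 0.1096]
orientation: [-0.001, 0.707, 0.707, -0.001]
wrist_force: [0.4, 0.8, -0.4]
finger_gap: 0.0269
grip_force: 39.4
```

>>> step_arm(
  deltas=[
    [0, 0, 30, 0, 0, 0, -1],
    [0, 0, 40, 0, 0, 0, -1],
    [-4, 10, 30, 0, 0, 0, -1],
    [-12, 25, 10, 0, 0, 0, -1],
    [-19, 42, 0, 0, 0, 0, -1],
  ],
)

```text
clock: 9.95
tcp_pos: [0.6432, -0.1049, 0.2228]
orientation: [0.003, 0.708, 0.706, 0.001]
wrist_force: [0.6, 0.4, -0.7]
finger_gap: 0.0272
grip_force: 39.6
```

>>> step_arm(
  deltas=[
    [-19, 42, 0, 0, 0, 0, -1],
    [-19, 42, 0, 0, 0, 0, -1],
    [-19, 42, 0, 0, 0, 0, -1],
    [-19, 42, 0, 0, 0, 0, -1],
    [-19, 42, 0, 0, 0, 0, -1],
  ],
)

```text
clock: 10.45
tcp_pos: [0.5454, 0.1085, 0.2207]
orientation: [0.0, 0.707, 0.707, 0.0]
wrist_force: [1.0, -0.2, 0.0]
finger_gap: 0.0265
grip_force: 39.6
```

>>> step_arm(
  deltas=[
    [-19, 42, 0, 0, 0, 0, -1],
    [-19, 42, 0, 0, 0, 0, -1],
    [-19, 42, 0, 0, 0, 0, -1],
    [-19, 42, 0, 0, 0, 0, -1],
    [-19, 42, 0, 0, 0, 0, -1],
  ],
)

```text
clock: 10.95
tcp_pos: [0.4505, 0.3185, 0.2208]
orientation: [0.0, 0.707, 0.707, 0.0]
wrist_force: [0.6, 0.2, -0.4]
finger_gap: 0.0268
grip_force: 39.6
```

>>> step_arm(
  deltas=[
    [-13, 30, 0, 0, 0, 0, -1],
    [-8, 20, 0, 0, 0, 0, -1],
    [0, 0, 0, 0, 0, 0, -1],
    [0, 0, 0, 0, 0, 0, -1],
    [0, 0, 0, 0, 0, 0, -1],
  ],
)

```text
clock: 11.45
tcp_pos: [0.4309, 0.3662, 0.2204]
orientation: [0.0, 0.707, 0.707, -0.0]
wrist_force: [0.4, -0.3, -0.2]
finger_gap: 0.0268
grip_force: 39.6
```

Run:
```python
from h import *
look(obs={}); held(.1,.014,.030)
```

```text
c70 56 [436.1 178.   33.2] sect 6.3
c60 505 [429.6 367.8  32.4] sect 6.3
c50 411 [514.4 272.1  27.2] sect 6.3
c37 581 [493.6 454.3  20.9] sect 6.2
tcp [431.1 366.  220.4] held [431.2 366.5  18.2] ylim [354.9 380.9] top 248.2 bottom 148.2 2675
```

>>> step_arm(
  deltas=[
    [-1.5, 1.5, -20, 0, 0, 0, -1],
    [0, 0, -40, 0, 0, 0, -1],
    [0, 0, -40, 0, 0, 0, -1],
    [0, 0, -22, 0, 0, 0, -1],
    [0, 0, -10, 0, 0, 0, -1],
  ],
)

```text
clock: 12.05
tcp_pos: [0.428, 0.3666, 0.0857]
orientation: [-0.0, 0.708, 0.707, -0.002]
wrist_force: [-0.2, -1.4, -1.4]
finger_gap: 0.0269
grip_force: 39.6
```

>>> step_arm(
  deltas=[
    [0, 0, -5, 0, 0, 0, -1],
    [0, 0, -4, 0, 0, 0, -1],
    [0, 0, -2, 0, 0, 0, -1],
    [0, 0, 0, 0, 0, 0, -1],
    [0, 0, 0, 0, 0, 0, -1],
  ],
)

```text
clock: 12.55
tcp_pos: [0.4295, 0.3688, 0.0782]
orientation: [0.0, 0.707, 0.707, 0.001]
wrist_force: [0.1, 0.0, -0.0]
finger_gap: 0.0268
grip_force: 39.6
```

>>> step_arm(
  deltas=[
    [0, 0, -1, 0, 0, 0, -1],
    [0, 0, -1, 0, 0, 0, -1],
    [0, 0, 0, 0, 0, 0, -1],
    [0, 0, 0, 0, 0, 0, -1],
  ],
)

```text
clock: 12.95
tcp_pos: [0.4294, 0.369, 0.0766]
orientation: [0.0, 0.707, 0.707, 0.001]
wrist_force: [-1.1, -0.9, 6.5]
finger_gap: 0.0266
grip_force: 40.2
```

Contact with the cup floor felt (6.5 N). Releasing and checking.

>>> step_arm(
  deltas=[
    [0, 0, 0, 0, 0, 0, 0.2],
    [0, 0, 0, 0, 0, 0, 0.2],
    [0, 0, 0, 0, 0, 0, 0.2],
    [0, 0, 0, 0, 0, 0, 0.2],
    [0, 0, 0, 0, 0, 0, 0.2],
  ],
)

```text
clock: 13.45
tcp_pos: [0.429, 0.3684, 0.0751]
orientation: [-0.0, 0.707, 0.707, -0.0]
wrist_force: [-0.4, -0.6, 1.1]
finger_gap: 0.0511
grip_force: 0.0
```

Run:
```python
from h import *
held(.1,.014,.028)
```

```text
tcp [429.  368.4  75.2] held [428.3 370.9  14. ] ylim [358.  384.1] top 104.4 bottom 4.4 2565
```

>>> step_arm(
  deltas=[
    [0, 0, 20, 0, 0, 0, 0.2],
    [0, 0, 40, 0, 0, 0, 0.2],
    [0, 0, 40, 0, 0, 0, 0.3],
    [0, 0, 30, 0, 0, 0, 0.5],
    [3, -20, 0, 0, 0, 0, 1],
  ],
)

```text
clock: 14.0
tcp_pos: [0.4343, 0.3512, 0.2104]
orientation: [0.001, 0.706, 0.708, 0.005]
wrist_force: [0.3, -0.4, -0.5]
finger_gap: 0.0767
grip_force: 0.0
```

>>> step_arm(
  deltas=[
    [8, -48, 0, 0, 0, 0, 1],
    [8, -48, 0, 0, 0, 0, 1],
    [8, -48, 0, 0, 0, 0, 1],
    [8, -48, 0, 0, 0, 0, 1],
    [8, -48, 0, 0, 0, 0, 1],
  ],
)

```text
clock: 14.5
tcp_pos: [0.472, 0.1067, 0.2055]
orientation: [0.0, 0.707, 0.707, 0.0]
wrist_force: [1.3, -0.5, 0.5]
finger_gap: 0.0855
grip_force: 0.0
```

>>> step_arm(
  deltas=[
    [8, -48, 0, 0, 0, 0, 1],
    [8, -48, 0, 0, 0, 0, 1],
    [8, -48, 0, 0, 0, 0, 1],
    [8, -48, 0, 0, 0, 0, 1],
    [8, -48, 0, 0, 0, 0, 1],
  ],
)

```text
clock: 15.0
tcp_pos: [0.512, -0.1336, 0.2055]
orientation: [0.0, 0.707, 0.707, 0.0]
wrist_force: [1.1, 0.1, 0.5]
finger_gap: 0.0853
grip_force: 0.0
```

>>> step_arm(
  deltas=[
    [8, -48, 0, 0, 0, 0, 1],
    [8, -48, 0, 0, 0, 0, 1],
    [8, -48, 0, 0, 0, 0, 1],
    [8, -44, 0, 0, 0, 0, 1],
    [0, -12, 0, 0, 0, 0, 1],
  ],
)

```text
clock: 15.5
tcp_pos: [0.5442, -0.3363, 0.2043]
orientation: [0.001, 0.709, 0.706, -0.0]
wrist_force: [-0.1, 0.6, 0.1]
finger_gap: 0.0855
grip_force: 0.0
```

>>> step_arm(
  deltas=[
    [0, 0, 0, 0, 0, 0, 1],
    [0, 0, 0, 0, 0, 0, 1],
    [0, 0, 0, 0, 0, 0, 1],
    [0, 0, 0, 0, 0, 0, 1],
  ],
)

```text
clock: 15.9
tcp_pos: [0.5442, -0.3298, 0.2059]
orientation: [0.0, 0.706, 0.708, 0.0]
wrist_force: [0.6, -0.4, -0.1]
finger_gap: 0.0855
grip_force: 0.0
```

Run:
```python
from h import *
print(np.round(get_state()['tcp_pos']*1e3,1)); look(cups={})
```

```text
[ 544.2 -329.8  205.9]
jar 1086 encl [ 543.7 -329.7   18.2] mid [ 544.1 -328.3   75.3]
vial 724 encl [ 421.  -175.4   13.6] mid [ 422.7 -177.1   52.5]
```

>>> step_arm(
  deltas=[
    [0, 0, -40, 0, 0, 0, 1],
    [0, 0, -45, 0, 0, 0, 1],
    [0, 0, -45, 0, 0, 0, 1],
    [0, 0, -22, 0, 0, 0, 1],
    [0, 0, -8, 0, 0, 0, 0.5],
  ],
)

```text
clock: 16.45
tcp_pos: [0.5423, -0.3291, 0.0423]
orientation: [-0.003, 0.707, 0.708, -0.0]
wrist_force: [-0.9, -0.5, 0.8]
finger_gap: 0.0732
grip_force: 0.0
```

>>> step_arm(
  deltas=[
    [0, 0, 0, 0, 0, 0, 0.2],
    [0, 0, 0, 0, 0, 0, -1],
    [0, 0, 0, 0, 0, 0, -1],
    [0, 0, 0, 0, 0, 0, -1],
    [0, 0, 0, 0, 0, 0, -1],
  ],
)

```text
clock: 16.95
tcp_pos: [0.5454, -0.3325, 0.0477]
orientation: [0.002, 0.707, 0.707, 0.0]
wrist_force: [-0.8, 0.9, 6.9]
finger_gap: 0.0355
grip_force: 40.2
```

>>> step_arm(
  deltas=[
    [0, 0, 0, 0, 0, 0, -1],
    [0, 0, 5, 0, 0, 0, -1],
    [0, 0, 10, 0, 0, 0, -1],
    [0, 0, 0, 0, 0, 0, -1],
    [0, 0, 0, 0, 0, 0, -1],
  ],
)

```text
clock: 17.45
tcp_pos: [0.5443, -0.3318, 0.0608]
orientation: [0.001, 0.707, 0.707, 0.0]
wrist_force: [1.2, -1.0, -1.6]
finger_gap: 0.0357
grip_force: 39.9
```

Run:
```python
from h import *
held(.075,.0185,.03)
```

```text
tcp [ 544.  -331.5   60.4] held [ 544.  -330.    21.4] ylim [-346.4 -311.5] top 88.7 bottom 13.7 4605
```

>>> step_arm(
  deltas=[
    [0, 0, 25, 0, 0, 0, -1],
    [0, 0, 35, 0, 0, 0, -1],
    [0, 5, 30, 0, 0, 0, -1],
    [-2, 20, 10, 0, 0, 0, -1],
    [-2, 36, 0, 0, 0, 0, -1],
  ],
)

```text
clock: 18.0
tcp_pos: [0.5408, -0.2714, 0.1615]
orientation: [0.002, 0.708, 0.706, 0.0]
wrist_force: [-0.2, 0.7, -0.5]
finger_gap: 0.0358
grip_force: 40.1
```

>>> step_arm(
  deltas=[
    [-2, 45, 0, 0, 0, 0, -1],
    [-2, 45, 0, 0, 0, 0, -1],
    [-2, 45, 0, 0, 0, 0, -1],
    [-2, 45, 0, 0, 0, 0, -1],
    [-2, 45, 0, 0, 0, 0, -1],
  ],
)

```text
clock: 18.5
tcp_pos: [0.5281, -0.0425, 0.1589]
orientation: [-0.001, 0.707, 0.707, -0.0]
wrist_force: [1.1, -0.3, 0.3]
finger_gap: 0.0356
grip_force: 40.1
```

>>> step_arm(
  deltas=[
    [-3, 45, 0, 0, 0, 0, -1],
    [-3, 45, 0, 0, 0, 0, -1],
    [-3, 45, 0, 0, 0, 0, -1],
    [-3, 45, 0, 0, 0, 0, -1],
    [-2, 45, 0, 0, 0, 0, -1],
  ],
)

```text
clock: 19.0
tcp_pos: [0.5136, 0.1819, 0.159]
orientation: [-0.001, 0.707, 0.707, -0.001]
wrist_force: [1.1, 0.4, -1.2]
finger_gap: 0.0355
grip_force: 40.1
```

>>> step_arm(
  deltas=[
    [-2, 45, 0, 0, 0, 0, -1],
    [0, 30, 0, 0, 0, 0, -1],
    [0, 16, 0, 0, 0, 0, -1],
    [0, 0, 0, 0, 0, 0, -1],
    [0, 0, 0, 0, 0, 0, -1],
  ],
)

```text
clock: 19.5
tcp_pos: [0.513, 0.2701, 0.1595]
orientation: [-0.0, 0.707, 0.707, -0.001]
wrist_force: [-0.3, 0.2, -0.6]
finger_gap: 0.0356
grip_force: 40.1
```

>>> step_arm(
  deltas=[
    [0, 0, 0, 0, 0, 0, -1],
    [0, 0, 0, 0, 0, 0, -1],
  ],
)

```text
clock: 19.7
tcp_pos: [0.5141, 0.2692, 0.1602]
orientation: [0.0, 0.708, 0.706, -0.0]
wrist_force: [1.0, -0.2, -0.7]
finger_gap: 0.0355
grip_force: 40.1
```

Run:
```python
from h import *
c=look(obs={}); cv2.imwrite('pics/w3.png',c['image'][...,::-1]); held(.075,.0185,.028)
```

```text
c70 528 [436.7 175.5  34.6] sect 6.3
c60 966 [428.5 367.7  32.4] sect 4.1
c50 625 [514.3 271.6  27.3] sect 6.3
tcp [514.3 269.4 160.4] held [514.4 270.7  21.6] ylim [254.7 289.6] top 188.2 bottom 113.2 4614
```

View pics/w3.png

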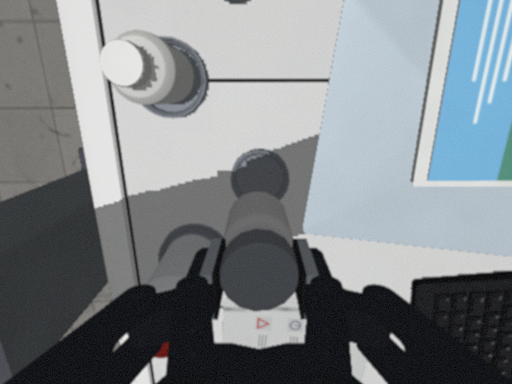

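The short bottle stands in cup_60, px (160,72). The jar's lid is held at (260,270), with cup_50 just behind it at (260,175). The jar is lined up with the cup, so I lower it.

>>> step_arm(
  deltas=[
    [0, 0.5, -20, 0, 0, 0, -1],
    [0, 0, -35, 0, 0, 0, -1],
    [0, 0, -28, 0, 0, 0, -1],
    [0, 0, -12, 0, 0, 0, -1],
    [0, 0, -6, 0, 0, 0, -1],
  ],
)

```text
clock: 20.3
tcp_pos: [0.5134, 0.2703, 0.0582]
orientation: [-0.0, 0.707, 0.707, -0.001]
wrist_force: [-0.4, 0.1, -0.2]
finger_gap: 0.0357
grip_force: 40.1
```

>>> step_arm(
  deltas=[
    [0, 0, -3, 0, 0, 0, -1],
    [0, 0, -2, 0, 0, 0, -1],
    [0, 0, -1.5, 0, 0, 0, -1],
    [0, 0, 0, 0, 0, 0, -1],
    [0, 0, 0, 0, 0, 0, -1],
  ],
)

```text
clock: 20.8
tcp_pos: [0.5144, 0.2712, 0.0534]
orientation: [0.0, 0.707, 0.707, 0.001]
wrist_force: [0.2, -0.4, -1.1]
finger_gap: 0.0353
grip_force: 40.1
```

>>> step_arm(
  deltas=[
    [0, 0, -1, 0, 0, 0, -1],
    [0, 0, -1, 0, 0, 0, -1],
    [0, 0, 0, 0, 0, 0, -1],
    [0, 0, 0, 0, 0, 0, -1],
  ],
)

```text
clock: 21.2
tcp_pos: [0.5143, 0.2712, 0.0516]
orientation: [0.0, 0.707, 0.707, 0.001]
wrist_force: [-2.0, 1.1, 5.6]
finger_gap: 0.0356
grip_force: 40.7
```

>>> step_arm(
  deltas=[
    [0, 0, 0, 0, 0, 0, 0.3],
    [0, 0, 0, 0, 0, 0, 0.3],
    [0, 0, 0, 0, 0, 0, 0.3],
    [0, 0, 0, 0, 0, 0, 0.3],
    [0, 0, 0, 0, 0, 0, 0.3],
  ],
)

```text
clock: 21.7
tcp_pos: [0.514, 0.2709, 0.0506]
orientation: [-0.0, 0.707, 0.707, -0.0]
wrist_force: [1.5, -0.1, -0.1]
finger_gap: 0.0555
grip_force: 0.0
```

Run:
```python
from h import *
held(.075,.0185,.028)
```

```text
tcp [514.  270.9  50.7] held [512.7 274.1  18.9] ylim [257.  291.8] top 79.5 bottom 4.5 4501
```

>>> step_arm(
  deltas=[
    [0, 0, 20, 0, 0, 0, 0.3],
    [0, 0, 40, 0, 0, 0, 0.3],
    [0, 0, 40, 0, 0, 0, 0.4],
    [0, 0, 40, 0, 0, 0, 0.5],
    [-5, -22, 0, 0, 0, 0, 1],
  ],
)

```text
clock: 22.25
tcp_pos: [0.5129, 0.2515, 0.1972]
orientation: [0.002, 0.706, 0.708, 0.005]
wrist_force: [0.2, -0.6, -0.1]
finger_gap: 0.0766
grip_force: 0.0
```

>>> step_arm(
  deltas=[
    [-9, -45, 0, 0, 0, 0, 1],
    [-9, -45, 0, 0, 0, 0, 1],
    [-9, -45, 0, 0, 0, 0, 1],
    [-9, -45, 0, 0, 0, 0, 1],
    [-9, -45, 0, 0, 0, 0, 1],
  ],
)

```text
clock: 22.75
tcp_pos: [0.4634, 0.0225, 0.191]
orientation: [0.0, 0.707, 0.707, 0.0]
wrist_force: [1.4, 0.2, 0.7]
finger_gap: 0.0854
grip_force: 0.0
```

>>> step_arm(
  deltas=[
    [-9, -45, 0, 0, 0, 0, 1],
    [-9, -45, 0, 0, 0, 0, 1],
    [-9, -45, 0, 0, 0, 0, 1],
    [-9, -45, 0, 0, 0, 0, 1],
    [-7, -18, 0, 0, 0, 0, 1],
  ],
)

```text
clock: 23.25
tcp_pos: [0.4206, -0.1775, 0.191]
orientation: [0.001, 0.708, 0.706, -0.0]
wrist_force: [-0.6, 0.4, -0.0]
finger_gap: 0.0854
grip_force: 0.0
```

>>> step_arm(
  deltas=[
    [0, 0, 0, 0, 0, 0, 1],
    [0, 0, 0, 0, 0, 0, 1],
    [0, 0, 0, 0, 0, 0, 1],
    [0, 0, 0, 0, 0, 0, 1],
    [0, 0, 0, 0, 0, 0, 1],
  ],
)

```text
clock: 23.75
tcp_pos: [0.4213, -0.173, 0.1908]
orientation: [0.0, 0.706, 0.708, 0.0]
wrist_force: [-0.2, 0.1, -0.1]
finger_gap: 0.0854
grip_force: 0.0
```

Run:
```python
from h import *
print(np.round(get_state()['tcp_pos']*1e3,1)); look(cups={})
```

```text
[ 421.3 -173.   190.8]
vial 547 encl [ 421.3 -174.1   13.2] mid [ 421.2 -173.4   52.6]
```

>>> step_arm(
  deltas=[
    [0, -1, -40, 0, 0, 0, 1],
    [0, 0, -48, 0, 0, 0, 1],
    [0, 0, -45, 0, 0, 0, 1],
    [0, 0, -27, 0, 0, 0, 1],
    [0, 0, -13, 0, 0, 0, 0.5],
  ],
  newtons=30,
)

```text
clock: 24.3
tcp_pos: [0.4192, -0.1733, 0.0151]
orientation: [-0.002, 0.707, 0.707, -0.0]
wrist_force: [-0.5, -0.0, -0.2]
finger_gap: 0.0734
grip_force: 0.0
```

>>> step_arm(
  deltas=[
    [0, 0, 0, 0, 0, 0, 0],
    [0, 0, 0, 0, 0, 0, -1],
    [0, 0, 0, 0, 0, 0, -1],
    [0, 0, 0, 0, 0, 0, -1],
    [0, 0, 0, 0, 0, 0, -1],
  ],
)

```text
clock: 24.8
tcp_pos: [0.4222, -0.1756, 0.0191]
orientation: [0.001, 0.707, 0.707, 0.0]
wrist_force: [-0.2, 0.1, 6.5]
finger_gap: 0.0257
grip_force: 30.0
```

>>> step_arm(
  deltas=[
    [0, 0, 0, 0, 0, 0, -1],
    [0, 0, 5, 0, 0, 0, -1],
    [0, 0, 10, 0, 0, 0, -1],
    [0, 0, 0, 0, 0, 0, -1],
    [0, 0, 0, 0, 0, 0, -1],
  ],
)

```text
clock: 25.3
tcp_pos: [0.4214, -0.1753, 0.0333]
orientation: [0.001, 0.707, 0.707, 0.0]
wrist_force: [0.2, -0.4, -0.3]
finger_gap: 0.0256
grip_force: 29.6
```

Run:
```python
from h import *
held(.052,.0135,.032)
```

```text
tcp [ 421.1 -175.1   33. ] held [ 421.2 -174.    17.4] ylim [-185.8 -161.3] top 67.0 bottom 15.0 2596
```

>>> step_arm(
  deltas=[
    [0, 0, 35, 0, 0, 0, -1],
    [0, 0, 45, 0, 0, 0, -1],
    [0, 5, 45, 0, 0, 0, -1],
    [2, 20, 10, 0, 0, 0, -1],
    [4, 36, 0, 0, 0, 0, -1],
  ],
)

```text
clock: 25.85
tcp_pos: [0.429, -0.1156, 0.1704]
orientation: [0.003, 0.708, 0.706, 0.001]
wrist_force: [-0.4, 0.1, -1.1]
finger_gap: 0.0252
grip_force: 29.7
```

>>> step_arm(
  deltas=[
    [5, 45, 0, 0, 0, 0, -1],
    [5, 45, 0, 0, 0, 0, -1],
    [5, 45, 0, 0, 0, 0, -1],
    [5, 45, 0, 0, 0, 0, -1],
    [5, 45, 0, 0, 0, 0, -1],
  ],
)

```text
clock: 26.35
tcp_pos: [0.4517, 0.1128, 0.1675]
orientation: [-0.0, 0.707, 0.707, -0.0]
wrist_force: [1.8, -0.3, -0.0]
finger_gap: 0.0256
grip_force: 29.7
```

>>> step_arm(
  deltas=[
    [5, 45, 0, 0, 0, 0, -1],
    [5, 45, 0, 0, 0, 0, -1],
    [6, 45, 0, 0, 0, 0, -1],
    [6, 45, 0, 0, 0, 0, -1],
    [6, 45, 0, 0, 0, 0, -1],
  ],
)

```text
clock: 26.85
tcp_pos: [0.4797, 0.3378, 0.1673]
orientation: [0.0, 0.707, 0.707, -0.0]
wrist_force: [0.5, -0.5, 0.5]
finger_gap: 0.0255
grip_force: 29.7
```

>>> step_arm(
  deltas=[
    [6, 45, 0, 0, 0, 0, -1],
    [6, 45, 0, 0, 0, 0, -1],
    [2, 20, 0, 0, 0, 0, -1],
    [0, 7, 0, 0, 0, 0, -1],
    [0, 0, 0, 0, 0, 0, -1],
  ],
)

```text
clock: 27.35
tcp_pos: [0.4934, 0.4533, 0.1667]
orientation: [-0.0, 0.707, 0.708, -0.001]
wrist_force: [0.0, -0.4, 0.3]
finger_gap: 0.0255
grip_force: 29.7
```

>>> step_arm(
  deltas=[
    [0, 0, 0, 0, 0, 0, -1],
    [0, 0, 0, 0, 0, 0, -1],
    [0, 0, 0, 0, 0, 0, -1],
  ],
)

```text
clock: 27.65
tcp_pos: [0.4943, 0.4518, 0.1683]
orientation: [0.0, 0.708, 0.707, 0.0]
wrist_force: [-0.1, -0.2, -0.4]
finger_gap: 0.0256
grip_force: 29.7
```

Run:
```python
from h import *
c=look(obs={}); held(.052,.0135,.034)
```

```text
c60 476 [426.4 367.   29.7] sect 6.3
c50 328 [513.3 267.5  25.4] sect 6.3
c37 624 [494.  454.6  20.9] sect 6.3
tcp [494.3 452.1 168.3] held [494.2 452.9  17.6] ylim [441.3 465.9] top 201.9 bottom 149.9 2602
```

>>> step_arm(
  deltas=[
    [0, 1.5, -20, 0, 0, 0, -1],
    [0, 0, -40, 0, 0, 0, -1],
    [0, 0, -40, 0, 0, 0, -1],
    [0, 0, -25, 0, 0, 0, -1],
    [0, 0, -10, 0, 0, 0, -1],
  ],
)

```text
clock: 28.25
tcp_pos: [0.4923, 0.4527, 0.0296]
orientation: [-0.0, 0.707, 0.707, -0.003]
wrist_force: [-0.2, -0.9, -0.5]
finger_gap: 0.0254
grip_force: 29.7
```

>>> step_arm(
  deltas=[
    [0, 0, -5, 0, 0, 0, -1],
    [0, 0, -3, 0, 0, 0, -1],
    [0, 0, -2, 0, 0, 0, -1],
    [0, 0, 0, 0, 0, 0, -1],
    [0, 0, 0, 0, 0, 0, -1],
  ],
)

```text
clock: 28.75
tcp_pos: [0.4946, 0.4549, 0.0239]
orientation: [0.0, 0.707, 0.707, 0.001]
wrist_force: [-0.1, 0.1, -1.0]
finger_gap: 0.0256
grip_force: 29.7
```

>>> step_arm(
  deltas=[
    [0, 0, -1, 0, 0, 0, -1],
    [0, 0, -1, 0, 0, 0, -1],
    [0, 0, 0, 0, 0, 0, -1],
    [0, 0, 0, 0, 0, 0, -1],
  ],
)

```text
clock: 29.15
tcp_pos: [0.4947, 0.455, 0.0232]
orientation: [0.0, 0.707, 0.707, 0.001]
wrist_force: [-2.2, -1.8, 8.2]
finger_gap: 0.0256
grip_force: 30.6
```

>>> step_arm(
  deltas=[
    [0, 0, 0, 0, 0, 0, 0],
    [0, 0, 0, 0, 0, 0, 0],
    [0, 0, 0, 0, 0, 0, 0],
    [0, 0, 0, 0, 0, 0, 0],
    [0, 0, 0, 0, 0, 0, 0],
  ],
)

```text
clock: 29.65
tcp_pos: [0.4939, 0.4544, 0.0205]
orientation: [0.0, 0.707, 0.707, -0.0]
wrist_force: [-0.1, -0.9, 0.5]
finger_gap: 0.0426
grip_force: 0.0
```

>>> step_arm(
  deltas=[
    [0, 0, 10, 0, 0, 0, 0],
    [0, 0, 25, 0, 0, 0, 0],
    [0, 0, 45, 0, 0, 0, 0],
    [0, 0, 50, 0, 0, 0, 0],
    [0, 0, 50, 0, 0, 0, 0],
  ],
)

```text
clock: 30.15
tcp_pos: [0.4937, 0.4542, 0.2032]
orientation: [0.0, 0.707, 0.707, 0.0]
wrist_force: [1.7, 1.1, -0.3]
finger_gap: 0.0426
grip_force: 0.0
```

>>> step_arm(
  deltas=[
    [0, -25, 30, 0, 0, 0, 0],
    [0, -40, 20, 0, 0, 0, 0],
    [0, 0, 0, 0, 0, 0, 0],
    [0, 0, 0, 0, 0, 0, 0],
    [0, 0, 0, 0, 0, 0, 0],
  ],
)

```text
clock: 30.65
tcp_pos: [0.4938, 0.3898, 0.2503]
orientation: [-0.0, 0.707, 0.707, -0.0]
wrist_force: [-0.3, 0.1, -0.3]
finger_gap: 0.0432
grip_force: 0.0
```

Run:
```python
from h import *
ob=dict(tall=(.4408,.1778,.129,.017),short=(.4296,.3678,.104,.014),jar=(.5142,.2716,.079,.0185),vial=(.494,.4544,.056,.0135))
c=look(obs=ob); a=c['image']; s=look('scene',obs={},cups={})['image']
cv2.imwrite('pics/end.png',np.hstack([cv2.resize(a,(400,300)),s[120:384,0:400][:264].copy() if 0 else cv2.resize(s,(400,300))])[...,::-1])
```

```text
short 555 encl [428.3 370.8  13.9] mid [428.9 371.8 104.3]
jar 677 encl [512.5 274.3  18.5] mid [512.2 276.2  79.3]
vial 456 encl [493.9 456.3  13.1] mid [493.5 456.8  56.6]
c70 330 [440.3 172.6  36.3] sect 2.8
c60 429 [428.8 366.5  32.4] sect 4.1
c50 383 [514.5 268.   26.9] sect 6.3
c37 465 [493.8 454.3  21. ] sect 6.2
```

View pics/end.png

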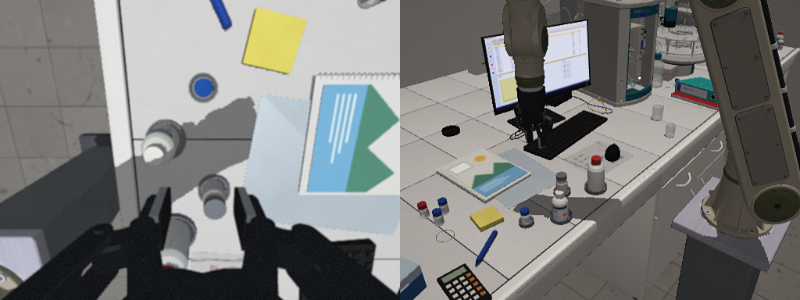

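All four containers stand upright in their cups: vial at left px (204,88), short bottle (160,145), jar (214,195), tall bottle (180,240). The heights put their undersides at about 4 mm and their centres within about 3 mm. The beakers stand undisturbed.

```bash
python3 -c "
from workcell import *
print(hand_in())"
```

```text
the job is handed in; nothing more can be done
None
```

All four capped containers are standing upright on the floors of their own cups, with the beakers left where they stood. I handed the job in at about 31 s; the hand-in call returned no verdict.

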